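# Finish the row of waveguide sections in order of height

## Task

Put the four loose waveguide sections away on the storage board: stand each upright in one of the four free seats, so that the row steps down in order of height from the tallest section, already standing at one end, to the shortest, already standing at the other. Leave those two where they are, and set each section down without dropping it or knocking any over.

Things in the scene. Friction and masses are not known exactly. Their poses are not given: they have to be found in the camera images.
- section_55: blue waveguide section standing upright: 12.7 x 25.4 mm tube (long side along y), at each end a 41.4 mm square flange 6 mm thick, brass-faced; 55 mm tall overall, about 164 g. Origin at the centre of its underside, z up along the tube; x and y square to the flange edges. Starts loose on the bench (z = 0), turned up to 0.4 rad
- section_80: blue waveguide section standing upright: 12.7 x 25.4 mm tube (long side along y), at each end a 41.4 mm square flange 6 mm thick, brass-faced; 80 mm tall overall, about 184 g. Origin at the centre of its underside, z up along the tube; x and y square to the flange edges. Starts loose on the bench (z = 0), turned up to 0.4 rad
- section_105: blue waveguide section standing upright: 12.7 x 25.4 mm tube (long side along y), at each end a 41.4 mm square flange 6 mm thick, brass-faced; 105 mm tall overall, about 204 g. Origin at the centre of its underside, z up along the tube; x and y square to the flange edges. Starts loose on the bench (z = 0), turned up to 0.4 rad
- section_130: blue waveguide section standing upright: 12.7 x 25.4 mm tube (long side along y), at each end a 41.4 mm square flange 6 mm thick, brass-faced; 130 mm tall overall, about 224 g. Origin at the centre of its underside, z up along the tube; x and y square to the flange edges. Starts loose on the bench (z = 0), turned up to 0.4 rad
- seat_1: free seat 1 of 4, counted from the row's left (+y) end: fixed black tray, 66 mm square, 58 inside, 8 tall, rim and floor 4 thick. Origin at the centre of its underside, on a 12 mm plywood board: inner floor 16, rim 20 mm above the bench. y runs along the row towards seat 1. Row: six seats 80 mm apart, the outer two taken; board 96 x 500 mm, turned up to 0.15 rad
- seat_2: free seat 2 of 4, counted from the row's left (+y) end: fixed black tray, 66 mm square, 58 inside, 8 tall, rim and floor 4 thick. Origin at the centre of its underside, on a 12 mm plywood board: inner floor 16, rim 20 mm above the bench. y runs along the row towards seat 1. Row: six seats 80 mm apart, the outer two taken; board 96 x 500 mm, turned up to 0.15 rad
- seat_3: free seat 3 of 4, counted from the row's left (+y) end: fixed black tray, 66 mm square, 58 inside, 8 tall, rim and floor 4 thick. Origin at the centre of its underside, on a 12 mm plywood board: inner floor 16, rim 20 mm above the bench. y runs along the row towards seat 1. Row: six seats 80 mm apart, the outer two taken; board 96 x 500 mm, turned up to 0.15 rad
- seat_4: free seat 4 of 4, counted from the row's left (+y) end: fixed black tray, 66 mm square, 58 inside, 8 tall, rim and floor 4 thick. Origin at the centre of its underside, on a 12 mm plywood board: inner floor 16, rim 20 mm above the bench. y runs along the row towards seat 1. Row: six seats 80 mm apart, the outer two taken; board 96 x 500 mm, turned up to 0.15 rad
- tall_end: blue waveguide section standing upright: 12.7 x 25.4 mm tube (long side along y), at each end a 41.4 mm square flange 6 mm thick, brass-faced; 155 mm tall, tallest of the set, already standing loose in the end seat at one end of the row (left or right by chance; the shortest at the other), 80 mm from the nearest free seat. Origin at the centre of its underside, 16 mm above the bench
- short_end: blue waveguide section standing upright: 12.7 x 25.4 mm tube (long side along y), at each end a 41.4 mm square flange 6 mm thick, brass-faced; 30 mm tall, shortest of the set, already standing loose in the end seat at one end of the row (left or right by chance; the tallest at the other), 80 mm from the nearest free seat. Origin at the centre of its underside, 16 mm above the bench

How it is judged:
By the outcome, as a careful person would: the job done as asked, in the order asked, and still so for the second after the job is handed in, with the robot touching nothing.
It also fails if it takes over 112 s, if anything falls off the work surface, if the arm or the gripper's body presses on something with over 40 N, if the wrist force passes 120 N, or if a joint passes its speed limit or range.

## Robot

A 6-joint arm with a two-finger parallel gripper is mounted at the origin on the work surface. World frame = base frame: x ahead of the robot, y to its left, z up, the work surface at z = 0. Lengths are in m, angles in rad, forces in N, time in s.
With the tool pointing down it reaches from about 0.35 to 0.975 m from the base axis. Payload 7.1 kg.
Tool frame: the origin (TCP) lies midway between the tips of the shut fingers; the grasp point (between the pads) lies 19 mm behind it; z points along the fingers, y is the line along which they close (so a half turn about z gives the same grasp; the last joint's range is limited). The gripper opens to 88 mm and grips with 3 to 60 N. Pads are 20 mm wide; open, the fingers measure 115 mm over their backs; the gripper's body (75 mm by 178 mm) begins 61 mm behind the grasp point.
Start: joints at [1.127, 0.423, 1.63, -0, 1.089, -0.019], TCP at [0.258, 0.569, 0.223] pointing down, gripper open.
Joint ranges: [-3, 3], [-0.9, 2.11], [0.09, 2.58], [-1.31, 4.45], [0.11, 2.69], [-2.54, 2.54]. Speed limits (rad/s): [2.39, 2.39, 3.01, 3.14, 3.14, 3.14].

## Interface

Orientations are given as a unit quaternion [w, x, y, z].
In Python, from station import move_pose, movel, movej, command_gripper, wait, inverse_kinematics, read_camera, camera_info, MotionError, job_done, get_time, get_joint_pos, get_qvel, get_effort, get_tcp_pos, get_ee_rot, get_ft_force, get_ft_torque, get_grip_width, get_finger_force gives the robot as it stands. Calls block until the motion is done:
- move_pose(position, orientation): joint-space move of the TCP to a pose.
- movel(position, frame=None, v=0.15, until_force=None): straight line of the TCP; frame=None keeps the orientation; v is the mean speed in m/s. With until_force (N) it stops when the force on the tool has changed by that much, and returns True; else False.
- movej(angles): joint-space move.
- command_gripper(opening): opening from 0.0 (shut) to 1.0 (fully open); the grip force is fixed at half the most; returns when the fingers have stopped.
- wait(seconds).
- inverse_kinematics(position, orientation): joint angles nearest the present ones, or None.
- read_camera(name): name is "side" or "top"; returns the picture (384x512x3 uint8, red, green, blue); there is no depth.
- camera_info(name): a dict with "intrinsics" (3x3 intrinsics, pixels), "T" (4x4, takes a point from camera to world coordinates). Camera axes: x right, y up, looking along -z (the intrinsics and any distortion apply to the point x, -y, -z); pixel columns grow to the right and rows downward; lengths in m; the calibration is good to about 2 mm. A picture is of the moment at which its call begins. camera_info takes no time and is no camera call.
A pose or a line that the arm cannot do raises MotionError and nothing moves.
- job_done(): hands the job in; it is judged then, once.
Readings, each from a call of its own:
- get_time(): time.
- get_joint_pos(): joint angles.
- get_qvel(): joint speeds.
- get_effort(): joint torques, N m.
- get_tcp_pos(): TCP position.
- get_ee_rot(): TCP orientation.
- get_ft_force(): force on the tool from outside, world axes, zero at the start.
- get_ft_torque(): the same for the moment, N m.
- get_grip_width(): opening from 0.0 (shut) to 1.0 (fully open).
- get_finger_force(): force on a finger pad.
Only numpy, scipy, OpenCV 4.12 (cv2) and the standard library are available. Lean on these libraries where they do the work, as an engineer would, in place of code of your own. Each camera call takes 0.05 s, during which the arm holds its last target. There are 200 camera calls.

## Working session

There is one attempt and no reset: what is moved stays moved. The work goes in short steps, each a Python script; the robot and the scene stay as the last script left them, time stands still between calls to the robot, and variables do not carry over. Pictures are saved under pics/ and viewed, at most 14 in all, crops included, and the job is handed in when it is done.

```bash
mkdir -p pics; ls; python3 - <<'E'
from station import *
import cv2
for n in("top","side"):
    cv2.imwrite(f"pics/{n}0.png",cv2.resize(read_camera(n)[...,::-1],(800,600),interpolation=cv2.INTER_CUBIC))
    print(n,camera_info(n))
print(get_ee_rot(),get_time(),get_grip_width())
E
```

```text
pics
top {'intrinsics': array([[494.76134385,   0.        , 260.79560788],
       [  0.        , 494.76134385, 182.34878799],
       [  0.        ,   0.        ,   1.        ]]), 'T': array([[ 0.02017259,  0.99460169, -0.1017868 ,  0.47502073],
       [-0.99979086,  0.01972541, -0.00539799,  0.00904268],
       [-0.00336106,  0.10187441,  0.99479159,  1.01714131],
       [ 0.        ,  0.        ,  0.        ,  1.        ]])}
side {'intrinsics': array([[390.01563743,   0.        , 257.84420095],
       [  0.        , 390.01563743, 189.02997361],
       [  0.        ,   0.        ,   1.        ]]), 'T': array([[ 0.78975689,  0.46700997, -0.39772572,  0.18393735],
       [-0.61327816,  0.6150608 , -0.49557048, -0.46231119],
       [ 0.01318915,  0.6352967 ,  0.77215552,  0.75325518],
       [ 0.        ,  0.        ,  0.        ,  1.        ]])}
[-1.54028991e-04  2.10803784e-01  9.77528161e-01 -6.59641999e-04] 0.1 1.0021328966319791
```

View pics/top0.png

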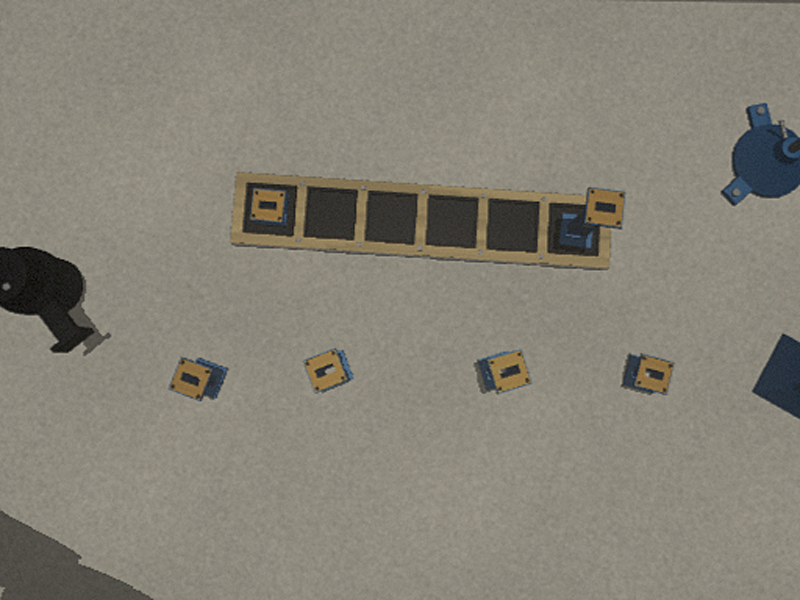

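View pics/side0.png

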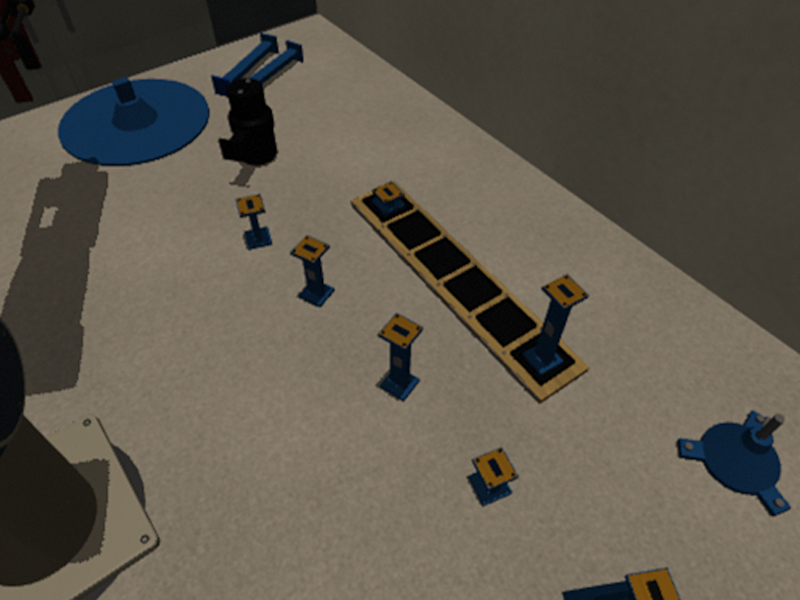

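The top view shows the shortest section at the left (+y) end of the row (268,206) and the tallest at the right (605,208). The four loose ones have their top flanges at (193,380), (328,371), (508,371) and (654,375). From +y, the seats should take 55, 80, 105 and 130. Next I'll segment the brass faces and the board in both views and triangulate.

```bash
cat > vis.py <<'E'
from station import *
import numpy as np, cv2
def ray(n,p):
    c=camera_info(n);K=c["intrinsics"];T=c["T"]
    d=np.array([(p[0]-K[0,2])/K[0,0],-(p[1]-K[1,2])/K[1,1],-1.])
    return T[:3,3],T[:3,:3]@d
def tri(pt,ps):
    o1,d1=ray("top",pt);o2,d2=ray("side",ps)
    s=np.linalg.lstsq(np.c_[d1,-d2],o2-o1,rcond=None)[0]
    a,b=o1+s[0]*d1,o2+s[1]*d2
    return (a+b)/2,np.linalg.norm(a-b)
def atz(n,p,z):
    o,d=ray(n,p);return o+d*(z-o[2])/d[2]
def brass(n,im=None):
    """list of (centre px, 4 corner px, area) of brass faces"""
    im=read_camera(n) if im is None else im
    h=cv2.cvtColor(im,cv2.COLOR_RGB2HSV)
    m=cv2.inRange(h,(10,135,90),(28,255,255))
    out=[]
    for c in cv2.findContours(m,cv2.RETR_EXTERNAL,cv2.CHAIN_APPROX_NONE)[0]:
        if cv2.contourArea(c)<60: continue
        hull=cv2.convexHull(c)
        M=cv2.moments(hull)
        q=cv2.approxPolyN(hull,4,ensure_convex=True).reshape(4,2).astype(float)
        out.append((np.array([M["m10"],M["m01"]])/M["m00"],q,cv2.contourArea(hull)))
    return sorted(out,key=lambda o:o[0][0]),im
E
python3 - <<'E'
from vis import *
np.set_printoptions(precision=4,suppress=True)
for n in("top","side"):
    o,im=brass(n)
    for c,q,a in o: print(n,c,c*800/512,a,np.round(q).astype(int).tolist())
    if n=="top": cv2.imwrite("pics/board.png",cv2.resize(im[100:180,140:400,::-1],None,fx=3,fy=3,interpolation=cv2.INTER_CUBIC))
    else: cv2.imwrite("pics/boards.png",cv2.resize(im[110:265,215:385,::-1],None,fx=3.8,fy=3.8,interpolation=cv2.INTER_CUBIC))
E
```

```text
top [121.5994 242.055 ] [189.9991 378.2109] 354.5 [[134, 236], [127, 255], [109, 247], [116, 230]]
top [171.2615 130.8065] [267.5961 204.3851] 304.0 [[181, 122], [179, 140], [161, 140], [163, 122]]
top [207.5154 236.6057] [324.2427 369.6964] 374.5 [[220, 241], [202, 250], [195, 231], [213, 224]]
top [387.0834 131.9268] [604.8179 206.1357] 421.5 [[399, 123], [397, 143], [375, 141], [378, 121]]
top [418.5378 238.9283] [653.9652 373.3255] 346.5 [[430, 232], [425, 251], [407, 246], [412, 227]]
side [159.5611 130.2139] [249.3142 203.4592] 120.0 [[168, 134], [154, 136], [151, 128], [165, 124]]
side [197.7021 158.6135] [308.9095 247.8337] 160.0 [[209, 157], [200, 166], [187, 161], [196, 151]]
side [247.7989 122.3474] [387.1858 191.1679] 94.5 [[251, 118], [256, 123], [248, 130], [236, 118]]
side [255.9344 211.1917] [399.8975 329.987 ] 256.5 [[269, 210], [259, 222], [242, 213], [254, 201]]
side [303.222  187.4313] [473.7844 292.8614] 5452.0 [[260, 124], [376, 235], [346, 256], [219, 122]]
side [316.7293 299.0692] [494.8895 467.2957] 351.5 [[330, 304], [312, 312], [304, 294], [320, 286]]
side [361.7289 185.7062] [565.2014 290.1659] 249.0 [[375, 188], [360, 196], [349, 183], [363, 176]]
side [417.7857 374.6598] [652.7902 585.4059] 434.0 [[434, 383], [407, 383], [402, 368], [426, 364]]
```

View pics/board.png

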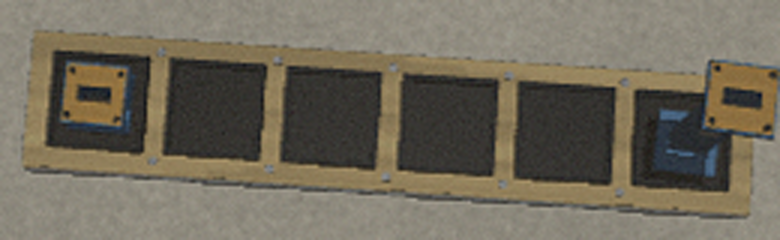

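View pics/boards.png

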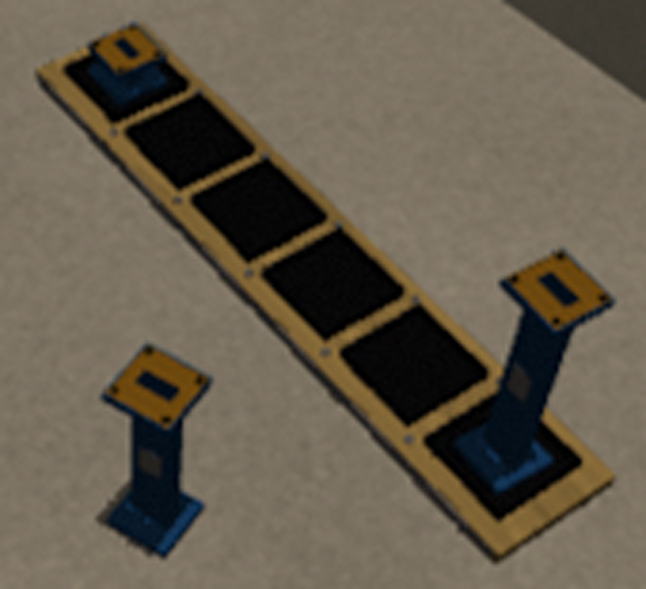

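The enlarged views show four free black trays. In the top crop their centres are about (216,109), (332,117), (447,125) and (565,133). One brass face (top view 508,371) was missed by the threshold, so I'll check its colours and segment the trays as dark blobs.

```bash
python3 - <<'E'
from vis import *
np.set_printoptions(precision=4,suppress=True)
ims={n:read_camera(n) for n in("top","side")}
h=cv2.cvtColor(ims["top"],cv2.COLOR_RGB2HSV)
print("brass?",h[228:248:2,326].tolist()); print(h[232:254:3,124].tolist()); print("wood",h[116,200].tolist(),h[170,300].tolist(),"tray",h[136,212].tolist(),"bench",h[300,300].tolist())
for n,im in ims.items():
    v=im.max(axis=2); m=((v<60)*255).astype(np.uint8)
    m=cv2.morphologyEx(m,cv2.MORPH_OPEN,np.ones((3,3)))
    for c in cv2.findContours(m,cv2.RETR_EXTERNAL,cv2.CHAIN_APPROX_NONE)[0]:
        a=cv2.contourArea(c)
        if 400<a<1800:
            M=cv2.moments(c);print(n,M["m10"]/M["m00"],M["m01"]/M["m00"],a,cv2.approxPolyN(c,4).reshape(4,2).tolist())
E
```

```text
brass? [[19, 127, 154], [19, 130, 153], [20, 130, 153], [22, 109, 105], [109, 53, 53], [83, 18, 56], [22, 97, 95], [19, 133, 151], [20, 140, 148], [20, 133, 151]]
[[42, 12, 103], [18, 132, 139], [19, 136, 142], [109, 94, 46], [112, 55, 51], [18, 148, 146], [19, 146, 133], [18, 146, 150]]
wood [19, 98, 125] [26, 27, 140] tray [6, 22, 58] bench [21, 29, 143]
top 365.40169902912623 147.35800970873785 824.0 [[384, 132], [382, 162], [351, 162], [351, 129]]
top 328.20192133405834 143.52872938191044 919.5 [[344, 128], [343, 160], [311, 159], [313, 128]]
top 289.3434535104364 139.35673624288424 790.5 [[305, 126], [304, 157], [273, 156], [274, 124]]
top 249.1232062320623 137.31160311603116 813.0 [[266, 124], [266, 155], [234, 153], [235, 122]]
top 211.41072386058983 135.8918677390527 932.5 [[228, 121], [226, 153], [194, 150], [197, 119]]
top 172.55316167454893 133.39814328253635 951.5 [[189, 119], [188, 150], [155, 148], [158, 116]]
side 469.5093757710338 292.26350851221315 1351.0 [[500, 271], [482, 326], [449, 300], [449, 271]]
side 254.23689246077305 237.53999234596247 435.5 [[262, 221], [264, 263], [241, 247], [250, 219]]
side 349.1446041976533 221.9013386217154 1008.5 [[367, 232], [345, 247], [326, 226], [364, 177]]
side 323.3357333333333 205.4928 625.0 [[344, 208], [322, 222], [302, 202], [325, 190]]
side 302.0624253285543 184.27568697729987 558.0 [[322, 187], [300, 199], [282, 181], [305, 170]]
side 282.49677200135915 164.6224940536867 490.5 [[301, 167], [280, 179], [264, 162], [285, 151]]
side 264.4191570881226 146.66934865900382 435.0 [[282, 149], [261, 159], [246, 144], [267, 134]]
side 160.62137630823375 72.13068444938408 1799.5 [[173, 110], [141, 100], [136, 50], [207, -14]]
```

```bash
cat >> vis.py <<'E'
def faces(n,im):
    h=cv2.cvtColor(im,cv2.COLOR_RGB2HSV)
    m=cv2.inRange(h,(10,116 if n=="top" else 140,80),(28,255,255))
    out=[]
    for c in cv2.findContours(m,cv2.RETR_EXTERNAL,cv2.CHAIN_APPROX_NONE)[0]:
        hull=cv2.convexHull(c);M=cv2.moments(hull)
        if 90<M["m00"]<700: out.append((np.array([M["m10"],M["m01"]])/M["m00"],hull.reshape(-1,2).astype(float)))
    return out
def near(l,p,tol=8):
    l=[o for o in l if np.linalg.norm(o[0]-p)<tol]; return min(l,key=lambda o:np.linalg.norm(o[0]-p)) if l else None
def yawof(hull,z):
    w=np.array([atz("top",p,z)[:2] for p in hull])
    (c,s,a)=cv2.minAreaRect((w*1000).astype(np.float32))
    a=np.deg2rad(a); a=(a+np.pi/4)%(np.pi/2)-np.pi/4
    return np.array(c)/1000,s,a
E
python3 - <<'E'
from vis import *
np.set_printoptions(precision=4,suppress=True)
I={n:read_camera(n) for n in("top","side")}
F={n:faces(n,I[n]) for n in I}
k=512/800
for t,s in [((193,380),(250,205)),((328,371),(310,248)),((508,371),(400,330)),((654,375),(494,467)),((268,205),(387,191)),((605,207),(565,290))]:
    a,b=near(F["top"],np.array(t)*k),near(F["side"],np.array(s)*k)
    if a is None or b is None: print(t,a is None,b is None);continue
    P,e=tri(a[0],b[0]); print(t,a[0],b[0],"P",P,"gap",e,"rect",*yawof(a[1],P[2]))
H={}
for n,ps in (("top",[(211.4,135.9),(250,138.5),(289.3,140.8),(328.2,143.5)]),("side",[(264.4,146.7),(282.5,164.6),(302,184.3),(323.3,205.5)])):
    m=((I[n].max(axis=2)<(85 if n=="top" else 50))*255).astype(np.uint8)
    m=cv2.morphologyEx(m,cv2.MORPH_OPEN,np.ones((3,3)))
    L=[]
    for c in cv2.findContours(m,cv2.RETR_EXTERNAL,cv2.CHAIN_APPROX_NONE)[0]:
        hu=cv2.convexHull(c);M=cv2.moments(hu)
        if M["m00"]>100:L.append((np.array([M["m10"],M["m01"]])/M["m00"],hu.reshape(-1,2).astype(float)))
    H[n]=[near(L,np.array(p)) for p in ps]
for a,b in zip(H["top"],H["side"]):
    if a is None or b is None: print("miss",a is None,b is None);continue
    P,e=tri(a[0],b[0]);print(a[0],b[0],"seat",P,"gap",e,"rect",*yawof(a[1],.02))
E
```

```text
(193, 380) [121.6079 242.    ] [159.5171 130.4593] P [0.4519 0.2751 0.0773] gap 0.0020342236229971135 rect [0.4525 0.2748] (37.477054595947266, 37.83934020996094) -0.3332288303444919
(328, 371) [207.641  236.6663] [197.9222 158.6138] P [0.4656 0.1101 0.1024] gap 0.0016365371999413564 rect [0.4661 0.1097] (37.57123565673828, 37.75535583496094) 0.38262041513234646
(508, 371) [325.5976 237.2383] [256.0393 211.2203] P [ 0.4692 -0.1036  0.1269] gap 0.001299374260335765 rect [ 0.4698 -0.1043] (37.511077880859375, 38.586910247802734) 0.33833214607286966
(654, 375) [418.4877 239.0481] [316.6782 299.1637] P [ 0.469  -0.2931  0.0513] gap 0.0011525759034611185 rect [ 0.4696 -0.2932] (38.66598892211914, 37.84959411621094) -0.2543589151876313
(268, 205) [170.9718 130.8223] [247.8418 122.4108] P [0.674  0.1967 0.0428] gap 0.0018995263666291575 rect [0.6747 0.1965] (38.401397705078125, 37.47008514404297) -0.06851527852252293
(605, 207) [386.8794 132.2752] [361.5953 185.7315] P [ 0.6535 -0.2037  0.1681] gap 0.0010963765734722884 rect [ 0.6538 -0.2042] (38.59233856201172, 38.099822998046875) -0.11201521860982311
[211.3442 136.0167] [264.3442 146.6442] seat [0.6709 0.1188 0.013 ] gap 0.0018168909320694319 rect [0.6704 0.1176] (65.95089721679688, 67.50807189941406) -0.048322658505324245
[250.0509 138.7861] [282.5552 164.7143] seat [0.6672 0.0387 0.0124] gap 0.0009312028336586182 rect [0.6661 0.0383] (64.9239501953125, 67.72989654541016) -0.047630902412175935
[289.0455 141.3116] [302.1308 184.2427] seat [ 0.6634 -0.0416  0.0124] gap 0.0011649200609553524 rect [ 0.6627 -0.0414] (64.74330139160156, 67.57313537597656) -0.03644336214691668
[327.8117 144.0302] [323.2959 205.5614] seat [ 0.6594 -0.1215  0.0117] gap 0.0010918857571869534 rect [ 0.6586 -0.1209] (66.2618408203125, 67.92535400390625) -0.04409395816844164
```

Triangulated heights are 77, 102, 127 and 51 mm, about 3 mm low throughout (the trays read low too). From +y the loose sections are therefore the 80, 105, 130 and 55, as expected. Seat pitch is 80 mm and the row yaw is about −0.05. I'll grip each top flange across x and do the 55 first.

```bash
cat > act.py <<'E'
from vis import *
ROW=-0.0495
S0=np.array([.6645,-.0016]); YD=np.array([-np.sin(ROW),np.cos(ROW)])
SEAT={i:S0+YD*.08*(2.5-i) for i in(1,2,3,4)}
PX={55:(418.5,239.0),80:(121.6,242.),105:(207.6,236.7),130:(325.6,237.2)}
YAW={55:-.254,80:-.333,105:.383,130:.338}
def quat(a):  # tool down, tool y at angle a
    f=(a+np.pi/2)/2; return [0.,float(np.cos(f)),float(np.sin(f)),0.]
def choose(p,a,p2,a2):
    best=None
    for k in(0,np.pi):
        q1,q2=[inverse_kinematics(list(x),quat(b+k)) for x,b in((p,a),(p2,a2))]
        if q1 is None or q2 is None: continue
        c=max(abs(q1[5]),abs(q2[5]))
        if best is None or c<best[0]: best=(c,k)
    return best
def pick(h):
    seat={55:1,80:2,105:3,130:4}[h]
    z=h/1000; zt=z-.022; hi=.21+zt
    F=near(faces("top",read_camera("top")),np.array(PX[h]),5)
    c=F[0] if F else np.array(PX[h])
    xy=atz("top",c,z)[:2]; yaw=YAW[h]
    s=SEAT[seat]; up=[*xy,hi]; sup=[*s,hi]
    b=choose(up,yaw,sup,ROW); print(h,"pick",xy,"seat",s,b,"seen",F is not None)
    k=b[1]
    move_pose(up,quat(yaw+k)); command_gripper(1.0)
    print("near stop",movel([*xy,zt],v=.12,until_force=8),get_tcp_pos())
    command_gripper(0.0); print("width",get_grip_width()*88,get_finger_force())
    movel(up,v=.15); print("held",get_grip_width()*88,get_ft_force(),get_time())
    return s,zt,hi,k
def place(s,zt,hi,k):
    move_pose([*s,hi],quat(ROW+k))
    movel([*s,.016+zt+.012],v=.15)
    hit=movel([*s,.016+zt-.004],v=.02,until_force=4)
    print("contact",hit,get_tcp_pos(),"bottom",get_tcp_pos()[2]-zt,get_ft_force())
    command_gripper(1.0); wait(.2)
    movel([*s,max(hi,.24)],v=.15); print("t",get_time())
E
python3 - <<'E'
from act import *
np.set_printoptions(precision=4,suppress=True)
r=pick(55)
import json;json.dump([list(map(float,r[0])),*map(float,r[1:])],open("st.json","w"))
im=np.vstack([read_camera(n)[...,::-1] for n in("top","side")])
cv2.imwrite("pics/h55.png",cv2.resize(im,(400,600)))
E
```

```text
55 pick [ 0.4696 -0.2921] seat [0.6704 0.1183] (np.float64(0.32398318182339203), 0) seen True
near stop False [ 0.47   -0.2924  0.0336]
width 41.041527187972065 30.00008851289749
held 41.20115758725885 [ 0.3632 -0.6073 -1.3715] 8.0083
```

View pics/h55.png

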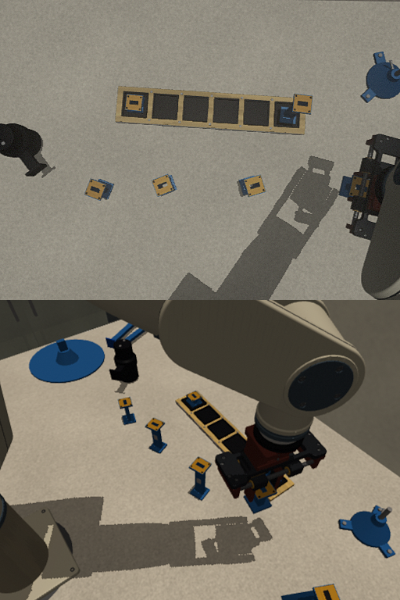

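The 55 is held by its flange (41.2 mm opening), with its blue base visible under the gripper at (258,503) in the side half. Next I'll place it and check.

```bash
python3 - <<'E'
from act import *
import json
np.set_printoptions(precision=4,suppress=True)
s,zt,hi,k=json.load(open("st.json"))
place(np.array(s),zt,hi,k)
r=pick(80)
json.dump([list(map(float,r[0])),*map(float,r[1:])],open("st.json","w"))
im=np.hstack([cv2.resize(read_camera("top")[100:180,140:400,::-1],(500,154)),np.zeros((154,0,3),np.uint8)])
b=cv2.resize(read_camera("side")[100:270,130:400,::-1],(500,315))
cv2.imwrite("pics/p55.png",np.vstack([im,b]))
E
```

```text
contact True [0.6702 0.1183 0.0488] bottom 0.015825962429394685 [-1.5315  0.2091  5.525 ]
t 14.275
80 pick [0.4528 0.2738] seat [0.6665 0.0384] (np.float64(0.8543975469444969), 0) seen False
near stop False [0.4532 0.2741 0.0586]
width 41.12459114638864 29.99906212091446
held 41.01504272505388 [ 0.6261 -0.1655 -1.0717] 19.8167
```

View pics/p55.png

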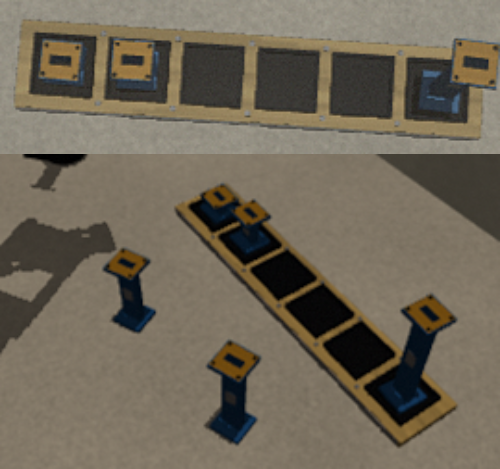

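The 55 stands square inside seat 1 (top crop 134,62; contact at 15.8 mm), and the 80 is held. I'll do the rest the same way.

```bash
python3 - <<'E'
from act import *
import json
np.set_printoptions(precision=4,suppress=True)
s,zt,hi,k=json.load(open("st.json"))
place(np.array(s),zt,hi,k)
for h in(105,130):
    r=pick(h)
    if not 38<get_grip_width()*88<44: print("BAD GRIP");break
    place(*r)
move_pose([.40,.0,.3],quat(ROW))
a=read_camera("top");b=read_camera("side")
cv2.imwrite("pics/end.png",np.vstack([cv2.resize(a[90:190,130:410,::-1],(560,200)),cv2.resize(b[80:270,190:410,::-1],(440,380))[:, :].repeat(1,0) if 0 else cv2.resize(b[80:270,190:410,::-1],(560,390))]))
print(get_time())
E
```

```text
contact True [0.6662 0.0384 0.0739] bottom 0.015858784185420922 [-1.5633  0.6623  5.461 ]
t 25.6167
105 pick [0.4663 0.1095] seat [ 0.6625 -0.0416] (np.float64(0.17723638745686232), 0) seen False
near stop False [0.4667 0.1096 0.0835]
width 41.17720220422692 29.958009123802185
held 41.43158961940158 [-0.2511  0.1638 -0.9611] 30.9833
contact True [ 0.6622 -0.0415  0.0989] bottom 0.015875834318944126 [-0.8422  0.6632  4.0276]
t 36.45
130 pick [ 0.4699 -0.1035] seat [ 0.6586 -0.1215] (np.float64(0.5796412753174942), 0) seen False
near stop False [ 0.4703 -0.1036  0.1085]
width 41.20506561231963 29.85641598701477
held 41.26784016072619 [-0.0128 -0.3274 -2.5855] 41.7917
contact True [ 0.6582 -0.1214  0.1239] bottom 0.01588331297904809 [-0.6768 -0.591   5.3335]
t 47.0667
48.275
```

View pics/end.png

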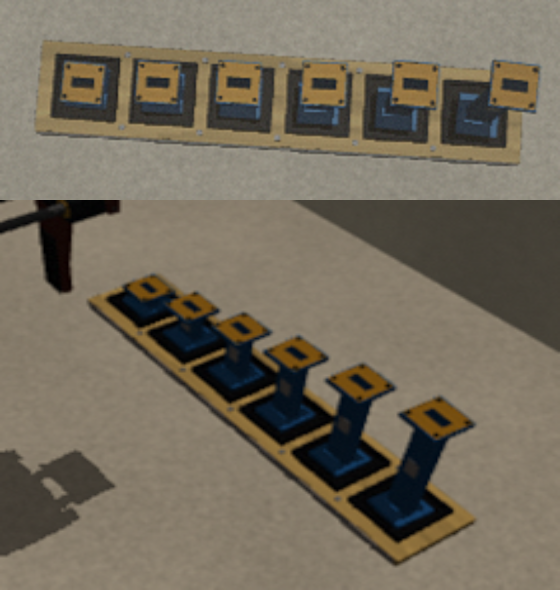

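All six stand upright inside their trays, stepping evenly from the shortest (left in the top view) to the tallest (right), and the arm is clear of them.

```bash
python3 -c "
from station import *
print(job_done())"
```

```text
the job is handed in; nothing more can be done
None
```

The job is handed in: the 55, 80, 105 and 130 mm sections stand upright in seats 1–4, so the row steps down from the tallest (right, −y) to the shortest (left, +y), finished at about 48 s of the 112 s allowed.

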